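# Flip the guarded lamp-test toggle

### The job

Switch on the lamp-test circuit: on the grey box whose toggle sits under a hinged steel guard, lift the guard right up and back with a fingertip, push the toggle beneath it all the way over to the hinge side, then let the guard drop fully shut over it again. Leave the bare toggle on the neighbouring box, the turntable, the pipe clamp, the focus knob, the lens and the screw jar as they are.

Things in the scene. Friction and masses are not known exactly. Their poses are not given: they have to be found in the camera images.
- switch_box: grey sheet-metal switch box, fixed, 140 (x) x 110 (y) x 60 mm high, top level; origin at the centre of its underside; its -x side is the front, where the guard's lip is, +x the back, where the hinge is; turned up to 0.3 rad either way. Two hinge brackets (14 x 5 mm, outer faces 67 mm apart) rise to 106 mm at the back of its top
- guard (a joint): hinge of the about 60 g steel guard, rad: 0 = shut, grows as it is lifted up and back about the box's y axis, stop at 2.0 (leaning back past upright). Nearly free: let go below about 1.5 rad it falls shut by its own weight, beyond about 1.7 it falls back and stays leaning on its stop
- guard_lip (a point): middle of the front edge of the guard's finger lip, at mid-thickness, 115 mm from the hinge axis; moves with the guard (shut: box x = -70 mm, z = 100 mm). The lip is flat, 44 mm wide, 3 mm thick, and continues the guard's top plate 25 mm beyond the front skirt; nothing is beneath it down to the box's top, 40 mm below
- guard_hinge (a point): middle of the guard's hinge axis, fixed on the box (box x = +45 mm, y = 0, z = 100 mm), axes those of the box. The shut guard is a level plate 3 mm thick and 54 mm wide at this height, with a 14 mm slot along its middle, reaching 90 mm forward of the hinge; 15 mm skirts hang from its sides and front
- toggle (a joint): the toggle under the guard, rad: 0 = off, leaning 0.45 rad to the front (-x of the box); 0.9 = on, leaning 0.45 rad to the back, towards the hinge. A steel bat 34 mm long from the pivot, 7 to 11 mm thick; a push of about 1 N at its tip moves it and it stays where it is left.
- toggle_tip (a point): point on the toggle's mid-line 2 mm short of its top end, 32 mm from its pivot, which lies at box x = -12 mm, y = 0, z = 63 mm; it moves with the toggle (off: box x = -26 mm, z = 92 mm; upright: z = 95 mm)
- bare_box: the neighbouring grey switch box, fixed, 120 x 100 x 60 mm high, with no guard; origin at the centre of its underside
- bare_toggle (a joint): the uncovered toggle on the neighbouring box, same size and travel as the other; to be left as it is
- bare_tip (a point): point on the bare toggle's mid-line 2 mm short of its top end; moves with it
- turntable: fixed foot of a wooden turntable at the back; origin at the centre of its underside; the disc on it is 230 mm across with four 127 mm square gel frames standing upright in a rack, 166 mm high over all
- turntable_disc (a joint): turn of the turntable's disc, rad; to be left as it is
- disc_rim (a point): point on the top edge of the turntable's disc, 110 mm from its axis, 29 mm above the shelf; turns with it
- pipe_clamp: loose cast iron pipe clamp, 117 x 34 x 75 mm high; origin under its middle
- focus_knob: loose orange plastic focus knob, 38 mm across, 31 mm high; origin at the centre of its underside
- lens_disc: loose glass lens disc, 76 mm across, 14 mm high; origin at the centre of its underside
- screw_jar: loose glass jar of screws, 60 mm across, 75 mm high; origin at the centre of its underside
Mind the look-alikes: they are no part of the job. Leave any pink look-alike of the switch_box alone.

How it is judged:
By the outcome, as a careful person would: the job done as asked, in the order asked, and still so for the second after the job is handed in, with the robot touching nothing.
It also fails if it takes over 58 s, if anything falls off the work surface, if the arm or the gripper's body presses on something with over 40 N, if the wrist force passes 120 N, or if a joint passes its speed limit or range.

### The arm

A 6-joint arm with a two-finger parallel gripper is mounted at the origin on the work surface. World frame = base frame: x ahead of the robot, y to its left, z up, the work surface at z = 0. Lengths are in mm, angles in rad, forces in N, time in s.
With the tool pointing down it reaches from about 275 to 750 mm from the base axis. Payload 10.2 kg.
Tool frame: the origin (TCP) lies at the very end of the fingers, on their centre line; the grasp point (between the pads) lies 19 mm behind it; z points along the fingers, y is the line along which they close (so a half turn about z gives the same grasp; the last joint's range is limited). The gripper opens to 85 mm and grips with 20 to 120 N. Pads are 22 mm wide; open, the fingers measure 114 mm over their backs; the gripper's body (76 mm by 85 mm) begins 54 mm behind the grasp point. The pads swing forward as they close: fully open they stand 13 mm farther back than shut.
Start: joints at [-1.378, 0.313, 1.498, -0, 1.331, -0.223], TCP at [212.047, -480.278, 231.294] pointing down, gripper open.
Joint ranges: [-2.94, 2.94], [-0.97, 2.17], [0.19, 2.56], [-1.23, 4.37], [0.02, 3.11], [-2.88, 2.88]. Speed limits (rad/s): [2.39, 2.39, 3.01, 3.14, 3.14, 3.14].

### API

Orientations are given as a unit quaternion [w, x, y, z].
In Python, from rig import ctrl, vision gives the robot as it stands. The module is installed in compiled form; this text tells all that it offers.
- The arm moves only by the tool play_rows, never from a script. Its arguments are lists of equal length, an entry for each row: "translation": the shift along the tool's x, y, z in m, a list of three; "rotation": the turn, a rotation vector about the tool's x, y, z in rad, a list of three; "gripper": the gripper's target within -1 to 1 (shut at 1, half-way at 0, fully open at -1). A call has 1 to 10 rows; each row is the pose to reach, as a shift and turn from the pose commanded when the call began, along the tool's axes at that moment; what a row does not reach only later rows make up. A row lasts 1/8 s, in which the tool goes at most 62.5 mm and 10.7 degrees, less where a joint would pass 70% of its speed; a pose out of reach is approached as far as the arm can. A call with a gripper value outside its range is refused whole. The fingers move at their own pace and stop on an object; "force" is the grip in N (left out, the last holds). Time passes only in rows, so rows that repeat a pose let the fingers close. It gives the time, the measured TCP pose, the force, the opening and the grip force at its end, in the units of the state.
- ctrl.sense(): the state, without advancing time (a new reading comes with each control period).
- vision.capture(name): name is "side" or "top"; returns a dict with "pixels" (480x640x3 uint8, red, green, blue), "vfov" (degrees; the focal length in pixels is half the picture's height over the tangent of half this angle, whatever the lens; pixels are square), "cx", "cy" (the principal point, pixels), "rvec" (rotation vector, rad) and "tvec" (3), from world to camera coordinates, as OpenCV has them. Camera axes: x right, y down, z forward; pixel columns grow to the right and rows downward; lengths in mm; the calibration is good to about 2 mm. A picture is of the moment at which its call begins. There is no depth.
- ctrl.finish_job(): hands the job in; it is judged then, once.
The state is a dict: "time_s": time; "joints": joint angles; "dq": joint speeds; "tau": joint torques, N m; "eef_pos": TCP position; "ee_rot": TCP orientation; "force": force on the tool from outside, world axes, zero at the start; "wrist_torque": the same for the moment, N m; "grip_width": opening from 0.0 (shut) to 1.0 (fully open); "grip_force": force on a finger pad.
Only numpy, scipy, OpenCV 4.12 (cv2) and the standard library are available. Lean on these libraries where they do the work, as an engineer would, in place of code of your own. Each camera call takes 0.05 s, during which the arm holds its last target. There are 200 camera calls.

## Working session

There is one attempt and no reset: what is moved stays moved. The work goes in short steps, Python scripts to look and compute and a tool call to move; the robot and the scene stay as the last step left them, time stands still between calls to the robot, and variables do not carry over. Pictures are saved under pics/ and viewed, at most 10 in all, crops included, and the job is handed in when it is done.

Besides the shell and the picture viewer there is one more tool, called after "Emit:" by a JSON object that holds its "name" and its "arguments", one argument or row to a line. play_rows: Moves the arm, as the interface text tells. Its arguments: {"type":"object","properties":{"translation":{"type":"array"},"rotation":{"type":"array"},"gripper":{"type":"array"},"force":{"type":"number"}},"required":["translation","rotation","gripper"]}

```bash
mkdir -p pics; cat > h.py <<'E'
import numpy as np, cv2
from rig import ctrl, vision
def cap(n,f=None):
    c=vision.capture(n)
    if f: cv2.imwrite('pics/'+f,c['pixels'][:,:,::-1])
    F=240/np.tan(np.radians(c['vfov'])/2)
    K=np.array([[F,0,c['cx']],[0,F,c['cy']],[0,0,1]])
    R=cv2.Rodrigues(np.array(c['rvec'],float))[0]; t=np.array(c['tvec'],float).ravel()
    return c['pixels'],K,R,t
def ray(K,R,t,u,v):
    d=R.T@np.linalg.solve(K,[u,v,1.]); return -R.T@t,d
def onz(C,u,v,z):
    o,d=ray(*C[1:],u,v); return o+d*(z-o[2])/d[2]
def proj(C,p):
    q=(C[1]@(C[2]@np.atleast_2d(p).T+C[3][:,None])); return (q[:2]/q[2]).T
E
python3 - <<'E'
from h import *
for n in('side','top'):
    C=cap(n,n+'0.png'); print(n,C[1][0,0],-C[2].T@C[3],C[2][2])
print(ctrl.sense())
E
```

```text
side 457.52344901682056 [134.99918597 694.95387555 542.31755383] [ 0.46601371 -0.72627408 -0.50532878]
top 546.5935511261275 [ 522.30049374    1.86300757 1361.32022281] [ 0.05061368 -0.01063673 -0.99866166]
{'time_s': 0.1, 'joints': array([-1.37840240e+00,  3.13365078e-01,  1.49834464e+00, -1.19330222e-06,
        1.33097099e+00, -2.23387356e-01]), 'dq': array([ 0.00028183, -0.00441216, -0.00195707,  0.00010407, -0.0022819 ,
        0.00046   ]), 'tau': array([ 1.50857275e-03, -4.12899649e+01, -2.60143661e+01, -1.92922353e-04,
        3.02608642e-03, -1.67179039e-06]), 'eef_pos': array([ 212.00206654, -480.05419531,  230.81331902]), 'ee_rot': array([-5.43970984e-04,  9.78468281e-01,  2.06396528e-01,  7.85087102e-06]), 'force': array([ 0.37680976, -0.33711059, -0.14931296]), 'wrist_torque': array([0.00436514, 0.05097451, 0.02551633]), 'grip_force': 0.0, 'grip_width': 1.0016037934332613}
```

View pics/side0.png

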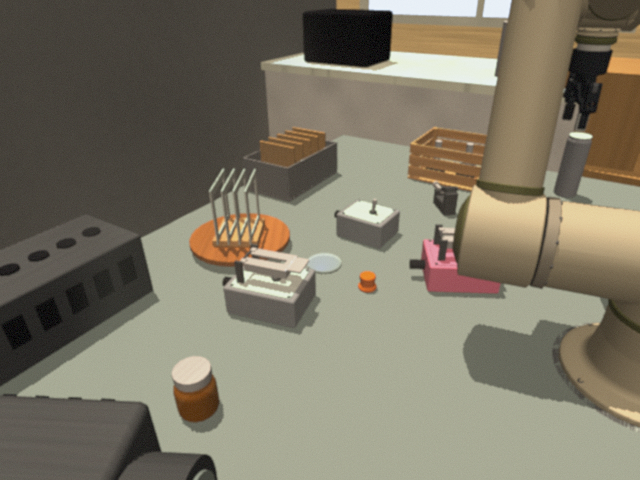

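View pics/top0.png

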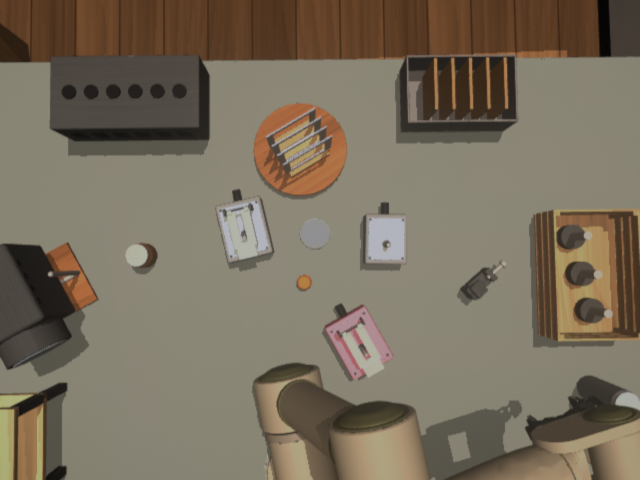

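Side view shows grey guarded box at (272,285), bare box at (368,222) and a pink guarded box at (460,265). In the top view they are at (245,230), (385,238) and (358,342). Only the first is both grey and guarded, so it is the switch_box. I'll confirm with an enlarged crop and measure it.

```bash
python3 - <<'E'
from h import *
T=cap('top');S=cap('side')
a=cv2.resize(T[0][180:275,200:290],None,fx=5,fy=5,interpolation=cv2.INTER_CUBIC)
b=cv2.resize(S[0][240:335,215:325],None,fx=3.2,fy=5*95/95*0+3.2,interpolation=cv2.INTER_CUBIC)
b=cv2.copyMakeBorder(b,0,a.shape[0]-b.shape[0],0,0,cv2.BORDER_CONSTANT)
cv2.imwrite('pics/crop1.png',np.hstack([a,b])[:,:,::-1])
# top face: bright bluish-white
p=T[0][180:275,200:290].astype(int)
m=(p.min(2)>135).astype(np.uint8)
m=cv2.morphologyEx(m,cv2.MORPH_CLOSE,np.ones((7,7)))
cs=cv2.findContours(m,0,2)[0];c=max(cs,key=cv2.contourArea)+np.array([200,180])
r=cv2.minAreaRect(c);print(r);bx=cv2.boxPoints(r);print(bx)
P=np.array([onz(T,u,v,60) for u,v in bx]);print(P.round(1),P.mean(0).round(1))
e=np.diff(P,axis=0);print(np.linalg.norm(e,axis=1),[np.arctan2(x[1],x[0]) for x in e])
E
```

```text
((243.3529510498047, 229.4117889404297), (55.78319549560547, 42.6862678527832), 75.96376037597656)
[[215.88235 207.52943]
 [257.29413 197.1765 ]
 [270.82355 251.29414]
 [229.41177 261.6471 ]]
[[649.8 225.   60. ]
 [673.4 126.1  60. ]
 [543.7  95.   60. ]
 [520.5 193.5  60. ]] [596.8 159.9  60. ]
[101.63676431 133.33244637 101.15308913] [np.float64(-1.3367068529174537), np.float64(-2.906357500827047), np.float64(1.8026310973974409)]
```

View pics/crop1.png

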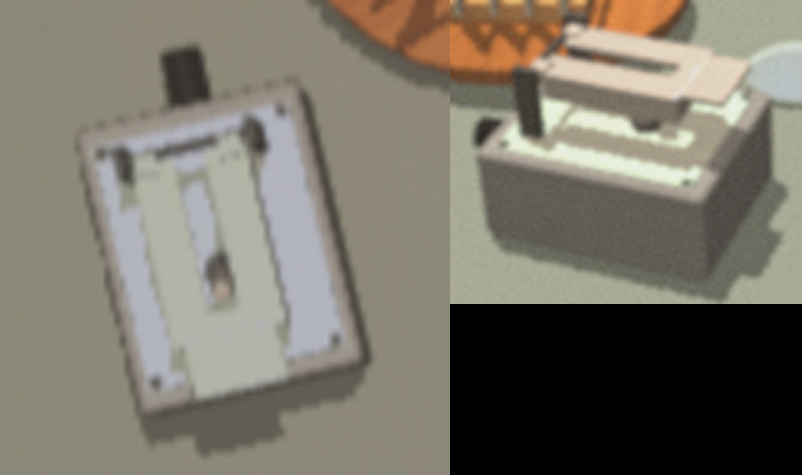

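The crop confirms it: a grey box with a slotted steel guard, hinge brackets at the back and the lip at the front (top px ≈(248,257), side px ≈(303,266)). Next I'll triangulate the lip, fit the yaw and write a planner helper.

```bash
cat > pl.py <<'E'
from h import *
from scipy.spatial.transform import Rotation as Ro
import json,os
B=json.load(open('box.json')) if os.path.exists('box.json') else None
def Rb(): return Ro.from_euler('z',B['yaw'])
def orient(phi):  # tool down, x along box x, tilted forward by phi
    return Rb()*Ro.from_matrix(np.diag([1.,-1,-1]))*Ro.from_euler('y',phi)
def toW(p): return Rb().apply(p)+np.array([B['x'],B['y'],0])
def toB(p): return Rb().inv().apply(np.array(p)-np.array([B['x'],B['y'],0]))
def tcpU(ux,uz,phi): # TCP box pos from upper fingertip corner
    return [ux-11*np.cos(phi),0,uz-11*np.sin(phi)]
def rows(targets):
    s=ctrl.sense(); q=s['ee_rot']; R0=Ro.from_quat([q[1],q[2],q[3],q[0]]); p0=s['eef_pos']
    for p,phi in targets:
        tr=R0.inv().apply(toW(p)-p0)/1000; rv=(R0.inv()*orient(phi)).as_rotvec()
        print(tr.round(3).tolist(),rv.round(3).tolist())
def st():
    s=ctrl.sense();q=s['ee_rot'];z=Ro.from_quat([q[1],q[2],q[3],q[0]]).apply([0,0,1])
    zb=Rb().inv().apply(z);print(round(s['time_s'],2),'box',toB(s['eef_pos']).round(1),'phi',np.arctan2(zb[0],-zb[2]).round(3),'F',s['force'].round(1),'q',s['joints'].round(2),'g',round(s['grip_width'],2))
E
python3 - <<'E'
from h import *; import json
T=cap('top');S=cap('side')
def tri(a,b):
    P=cv2.triangulatePoints(T[1]@np.c_[T[2],T[3]],S[1]@np.c_[S[2],S[3]],np.array(a,float),np.array(b,float));return (P[:3]/P[3]).ravel()
print('lip tri',tri((247.8,257.4),(303.4,266.2)), 'lip plane',onz(T,247.8,257.4,101.5),onz(S,303.4,266.2,101.5))
c=[(216,206.4),(259.2,196.4),(272.4,251.6),(229.2,261.6)]
P=np.array([onz(T,u,v,60) for u,v in c]);o=P.mean(0)
ax=(P[0]+P[1]-P[2]-P[3]);ay=(P[0]+P[3]-P[1]-P[2]);yaw=(np.arctan2(ax[1],ax[0])+np.arctan2(-ay[0],ay[1]))/2
print(o,yaw,np.linalg.norm(ax)/2,np.linalg.norm(ay)/2)
print('lip from box',o[:2]-70*np.array([np.cos(yaw),np.sin(yaw)]))
json.dump(dict(x=o[0],y=o[1],yaw=yaw),open('box.json','w'))
print('turntable',onz(T,300,150,29),'knob',onz(T,304,283,20),'lens',onz(T,315,234,10))
E
python3 -c "
from pl import *
rows([([-150,0,200],0),([-150,0,200],.56)]);st()"
```

```text
lip tri [529.99464649 145.40887878 100.39308366] lip plane [529.69595208 145.09077786 101.5       ] [529.44968293 147.01364447 101.5       ]
[597.78939497 157.87065625  60.        ] 0.22107421917534897 135.5467688830682 105.3456857807828
lip from box [529.49302278 142.52120852]
turntable [792.17612491  23.21862504  29.        ] knob [465.78611539  17.57179447  20.        ] lens [585.8363389  -11.04324635  10.        ]
[0.463, -0.457, 0.031] [-0.0, -0.0, 0.195]
[0.463, -0.457, 0.031] [-0.055, 0.558, 0.19]
0.3 box [-516.3 -537.9  231.1] phi 0.0 F [-0.1  0.1 -1. ] q [-1.38  0.31  1.5   0.    1.33 -0.22] g 1.0
```

Emit:
{"name": "play_rows", "arguments": {
  "translation": [
    [0.05, -0.05, 0.0],
    [0.1, -0.1, 0.0],
    [0.14, -0.14, 0.0],
    [0.18, -0.18, 0.005],
    [0.23, -0.23, 0.01],
    [0.28, -0.28, 0.015],
    [0.32, -0.32, 0.02],
    [0.37, -0.37, 0.025],
    [0.42, -0.42, 0.03],
    [0.463, -0.457, 0.031]
  ],
  "rotation": [
    [0, 0, 0.02],
    [0, 0, 0.04],
    [0, 0, 0.06],
    [0, 0, 0.08],
    [0, 0, 0.1],
    [0, 0, 0.12],
    [0, 0, 0.14],
    [0, 0, 0.16],
    [0, 0, 0.18],
    [0, 0, 0.195]
  ],
  "gripper": [1, 1, 1, 1, 1, 1, 1, 1, 1, 1],
  "force": 30
}}

```text
time_s: 1.55
eef_pos: [440.6, 102.6, 201.3]
ee_rot: [0.0, 0.994, 0.11, 0.0]
force: [0.7, -1.2, -0.2]
grip_width: -0.002
grip_force: 0.0
```

```bash
python3 -c "
from pl import *
rows([([-150,1,200],0),([-150,1,200],.56)]);st()"
```

```text
[0.016, -0.02, 0.001] [0.0, -0.0, -0.0]
[0.016, -0.02, 0.001] [0.0, 0.56, -0.0]
1.55 box [-165.5  -19.5  201.3] phi 0.0 F [ 0.7 -1.2 -0.2] q [-0.03  0.18  1.75 -0.    1.21  1.32] g -0.0
```

Emit:
{"name": "play_rows", "arguments": {
  "translation": [
    [0.016, -0.02, 0.001],
    [0.016, -0.02, 0.001],
    [0.016, -0.02, 0.001],
    [0.016, -0.02, 0.001],
    [0.016, -0.02, 0.001]
  ],
  "rotation": [
    [0, 0.13, 0],
    [0, 0.26, 0],
    [0, 0.39, 0],
    [0, 0.5, 0],
    [0, 0.56, 0]
  ],
  "gripper": [1, 1, 1, 1, 1]
}}

```text
time_s: 2.17
eef_pos: [450.8, 123.3, 200.2]
ee_rot: [-0.03, 0.955, 0.106, 0.276]
force: [0.4, -0.5, 0.2]
grip_width: -0.003
grip_force: 0.0
```

```bash
python3 -c "
from pl import *
st();f=.56
rows([(tcpU(-100,130,f),f),(tcpU(-90,78,f),f),(tcpU(-70,78,f),f),(tcpU(-57,78,f),f)])
C=cap('side');cv2.imwrite('pics/s1.png',cv2.resize(C[0][190:340,200:440],None,fx=3,fy=3)[:,:,::-1])"
```

```text
2.17 box [-151.    -1.5  200.2] phi 0.562 F [ 0.4 -0.5  0.2] q [-0.07 -0.05  2.11  0.3   0.55  1.07] g -0.0
[-0.005, -0.002, 0.087] [0.001, -0.002, -0.0]
[-0.025, -0.002, 0.136] [0.001, -0.002, -0.0]
[-0.008, -0.002, 0.147] [0.001, -0.002, -0.0]
[0.003, -0.002, 0.153] [0.001, -0.002, -0.0]
```

View pics/s1.png

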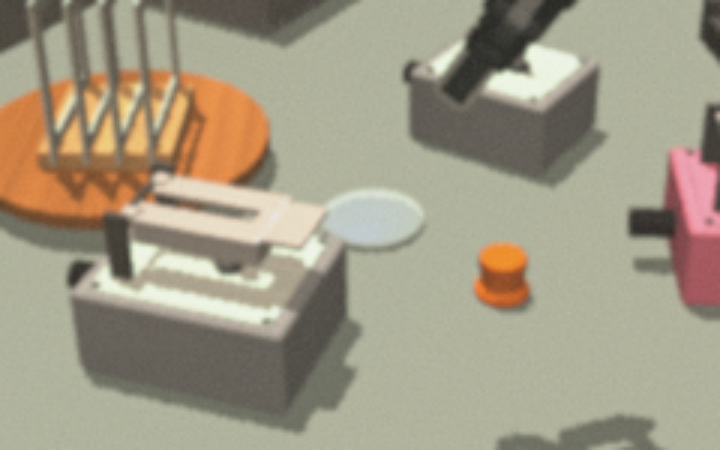

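The tilted shut fingers hang free at crop (455,95), in front of and above the box. Next I'll go down in front of the lip.

Emit:
{"name": "play_rows", "arguments": {
  "translation": [
    [-0.005, -0.003, 0.045],
    [-0.005, -0.003, 0.087],
    [-0.015, -0.003, 0.11],
    [-0.025, -0.003, 0.136],
    [-0.025, -0.003, 0.136]
  ],
  "rotation": [
    [0, 0, 0],
    [0, 0, 0],
    [0, 0, 0],
    [0, 0, 0],
    [0, 0, 0]
  ],
  "gripper": [1, 1, 1, 1, 1]
}}

```text
time_s: 2.85
eef_pos: [500.0, 137.8, 70.3]
ee_rot: [-0.031, 0.956, 0.106, 0.273]
force: [0.4, 0.1, 0.3]
grip_width: 0.0
grip_force: 0.0
```

```bash
python3 -c "
from pl import *
st();f=.56
rows([(tcpU(-57,77,f),f)])
C=cap('side');cv2.imwrite('pics/s2.png',cv2.resize(C[0][200:340,200:390],None,fx=4,fy=4)[:,:,::-1])"
```

```text
2.85 box [-99.8   1.8  70.3] phi 0.556 F [0.4 0.1 0.3] q [-0.02  0.33  2.12  0.7   0.2   0.67] g 0.0
[0.029, 0.002, 0.017] [-0.001, 0.004, -0.001]
```

View pics/s2.png

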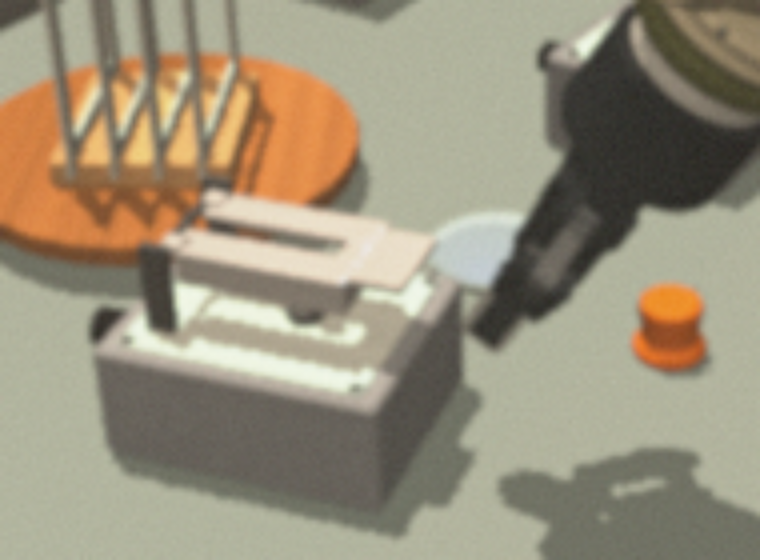

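The fingertip sits at crop (490,330), just ahead of the lip and level with the gap below it. I'll slide it in under the lip.

Emit:
{"name": "play_rows", "arguments": {
  "translation": [
    [0.01, 0.001, 0.006],
    [0.02, 0.001, 0.012],
    [0.029, 0.001, 0.017],
    [0.029, 0.001, 0.017]
  ],
  "rotation": [
    [0, 0, 0],
    [0, 0, 0],
    [0, 0, 0],
    [0, 0, 0]
  ],
  "gripper": [1, 1, 1, 1]
}}

```text
time_s: 3.4
eef_pos: [532.4, 144.2, 73.0]
ee_rot: [-0.031, 0.956, 0.106, 0.273]
force: [-6.9, -2.9, -0.1]
grip_width: 0.002
grip_force: 3.3
```

```bash
cat >> pl.py <<'E'
def arc(ths,f=.56,dy=1):
    d=np.array([np.sin(f),-np.cos(f)]);out=[]
    for th in ths:
        e=np.array([-np.cos(th),np.sin(th)]);m=np.array([-np.sin(th),-np.cos(th)])
        H=np.array([45,100.])
        if th<1.0: U=H+115*e+1.5*m+d*np.interp(th,[0,1.0],[24,10])
        else: U=H+np.interp(th,[1.0,1.3],[105,108])*e+1.5*m
        p=tcpU(*U,f);p[1]=dy;out.append((p,f))
    rows(out)
E
python3 -c "
from pl import *
st()
arc([0,.15,.3,.45,.6,.75,.9,1.05,1.2,1.35,1.5,1.6,1.7,1.8,1.85])"
```

```text
3.4 box [-66.8   1.   73. ] phi 0.557 F [-6.9 -2.9 -0.1] q [-0.01  0.38  2.03  0.56  0.23  0.83] g 0.0
[-0.0, 0.0, 0.001] [-0.001, 0.003, 0.0]
[0.01, 0.0, -0.015] [-0.001, 0.003, 0.0]
[0.022, -0.0, -0.03] [-0.001, 0.003, 0.0]
[0.035, -0.0, -0.042] [-0.001, 0.003, 0.0]
[0.051, -0.0, -0.053] [-0.001, 0.003, 0.0]
[0.067, -0.0, -0.061] [-0.001, 0.003, 0.0]
[0.084, -0.0, -0.066] [-0.001, 0.003, 0.0]
[0.1, -0.0, -0.069] [-0.001, 0.003, 0.0]
[0.117, -0.0, -0.069] [-0.001, 0.003, 0.0]
[0.132, -0.0, -0.066] [-0.001, 0.003, 0.0]
[0.147, -0.0, -0.06] [-0.001, 0.003, 0.0]
[0.157, 0.0, -0.055] [-0.001, 0.003, 0.0]
[0.165, 0.0, -0.048] [-0.001, 0.003, 0.0]
[0.174, 0.0, -0.041] [-0.001, 0.003, 0.0]
[0.177, 0.0, -0.037] [-0.001, 0.003, 0.0]
```

The finger is touching the lip. I'll lift it along the arc.

Emit:
{"name": "play_rows", "arguments": {
  "translation": [
    [0.004, 0, -0.008],
    [0.01, 0, -0.015],
    [0.016, 0, -0.023],
    [0.022, 0, -0.03],
    [0.028, 0, -0.036],
    [0.035, 0, -0.042],
    [0.043, 0, -0.048],
    [0.051, 0, -0.053]
  ],
  "rotation": [
    [0, 0, 0],
    [0, 0, 0],
    [0, 0, 0],
    [0, 0, 0],
    [0, 0, 0],
    [0, 0, 0],
    [0, 0, 0],
    [0, 0, 0]
  ],
  "gripper": [1, 1, 1, 1, 1, 1, 1, 1]
}}

```text
time_s: 4.4
eef_pos: [548.6, 147.2, 145.4]
ee_rot: [-0.03, 0.955, 0.106, 0.275]
force: [0.6, -0.1, -0.2]
grip_width: -0.0
grip_force: 0.1
```

```bash
python3 -c "
from pl import *
st()
arc([.6,.75,.9,1.05,1.2,1.35,1.5,1.6,1.7,1.8,1.85])
C=cap('side');cv2.imwrite('pics/s3.png',cv2.resize(C[0][170:330,200:390],None,fx=3,fy=3)[:,:,::-1])"
```

```text
4.4 box [-50.3   0.4 145.4] phi 0.56 F [ 0.6 -0.1 -0.2] q [0.   0.27 1.92 0.29 0.42 1.12] g -0.0
[-0.002, -0.001, -0.0] [0.0, -0.0, -0.0]
[0.015, -0.001, -0.008] [0.0, -0.0, -0.0]
[0.031, -0.001, -0.014] [0.0, -0.0, -0.0]
[0.048, -0.001, -0.016] [0.0, -0.0, -0.0]
[0.064, -0.001, -0.016] [0.0, -0.0, -0.0]
[0.08, -0.001, -0.013] [0.0, -0.0, -0.0]
[0.095, -0.001, -0.007] [0.0, -0.0, -0.0]
[0.104, -0.001, -0.001] [0.0, -0.0, -0.0]
[0.113, -0.001, 0.005] [0.0, -0.0, -0.0]
[0.121, -0.001, 0.012] [0.0, -0.0, -0.0]
[0.125, -0.001, 0.016] [0.0, -0.0, -0.0]
```

View pics/s3.png

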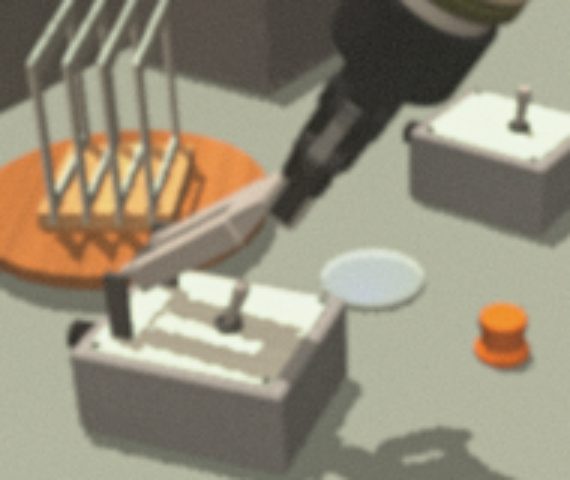

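The guard is up at about 0.6 rad, resting on the finger (crop ≈(280,195)), and the toggle at (235,305) still leans to the front. I'll keep lifting.

Emit:
{"name": "play_rows", "arguments": {
  "translation": [
    [0.007, 0, -0.005],
    [0.015, 0, -0.008],
    [0.023, 0, -0.011],
    [0.031, 0, -0.014],
    [0.04, 0, -0.015],
    [0.048, 0, -0.016],
    [0.056, 0, -0.016],
    [0.064, 0, -0.016],
    [0.072, 0, -0.015],
    [0.08, 0, -0.013]
  ],
  "rotation": [
    [0, 0, 0],
    [0, 0, 0],
    [0, 0, 0],
    [0, 0, 0],
    [0, 0, 0],
    [0, 0, 0],
    [0, 0, 0],
    [0, 0, 0],
    [0, 0, 0],
    [0, 0, 0]
  ],
  "gripper": [1, 1, 1, 1, 1, 1, 1, 1, 1, 1]
}}

```text
time_s: 5.7
eef_pos: [608.2, 160.6, 198.5]
ee_rot: [-0.03, 0.955, 0.106, 0.275]
force: [-1.1, 0.5, 0.2]
grip_width: 0.001
grip_force: 0.1
```

```bash
python3 -c "
from pl import *
st()
arc([1.35,1.5,1.6,1.7,1.8,1.9])"
```

```text
5.7 box [ 10.7   0.4 198.5] phi 0.56 F [-1.1  0.5  0.2] q [0.03 0.32 1.69 0.18 0.59 1.26] g 0.0
[0.0, -0.001, -0.001] [0.0, -0.0, -0.0]
[0.015, -0.001, 0.006] [0.0, -0.0, -0.0]
[0.024, -0.001, 0.011] [0.0, -0.0, -0.0]
[0.033, -0.001, 0.017] [0.0, -0.0, -0.0]
[0.041, -0.001, 0.025] [0.0, -0.0, -0.0]
[0.049, -0.001, 0.032] [0.0, -0.0, -0.0]
```

Emit:
{"name": "play_rows", "arguments": {
  "translation": [
    [0.008, 0, 0.003],
    [0.015, 0, 0.006],
    [0.02, 0, 0.008],
    [0.024, 0, 0.011],
    [0.029, 0, 0.014],
    [0.033, 0, 0.017],
    [0.037, 0, 0.021],
    [0.041, 0, 0.025],
    [0.045, 0, 0.028],
    [0.045, 0, 0.028]
  ],
  "rotation": [
    [0, 0, 0],
    [0, 0, 0],
    [0, 0, 0],
    [0, 0, 0],
    [0, 0, 0],
    [0, 0, 0],
    [0, 0, 0],
    [0, 0, 0],
    [0, 0, 0],
    [0, 0, 0]
  ],
  "gripper": [1, 1, 1, 1, 1, 1, 1, 1, 1, 1]
}}

```text
time_s: 6.95
eef_pos: [659.6, 172.2, 198.4]
ee_rot: [-0.03, 0.955, 0.106, 0.275]
force: [-0.3, 0.1, 0.2]
grip_width: -0.003
grip_force: 0.0
```

```bash
python3 -c "
from pl import *
st();f=.56
rows([(tcpU(*u,f),f) for u in [(20,195),(-60,150),(-60,86),(-45,86),(-30,86),(-20,86),(-8,86),(-5,86)]])
C=cap('side');cv2.imwrite('pics/s4.png',cv2.resize(C[0][170:330,200:390],None,fx=3,fy=3)[:,:,::-1])"
```

```text
6.95 box [ 63.5   0.4 198.4] phi 0.56 F [-0.3  0.1  0.2] q [0.05 0.42 1.54 0.15 0.63 1.3 ] g -0.0
[-0.05, 0.0, -0.02] [0.0, 0.0, -0.0]
[-0.141, 0.0, -0.025] [0.0, 0.0, -0.0]
[-0.175, 0.0, 0.03] [0.0, 0.0, -0.0]
[-0.163, 0.0, 0.038] [0.0, 0.0, -0.0]
[-0.15, 0.0, 0.046] [0.0, 0.0, -0.0]
[-0.141, 0.0, 0.051] [0.0, 0.0, -0.0]
[-0.131, 0.0, 0.057] [0.0, 0.0, -0.0]
[-0.129, 0.0, 0.059] [0.0, 0.0, -0.0]
```

View pics/s4.png

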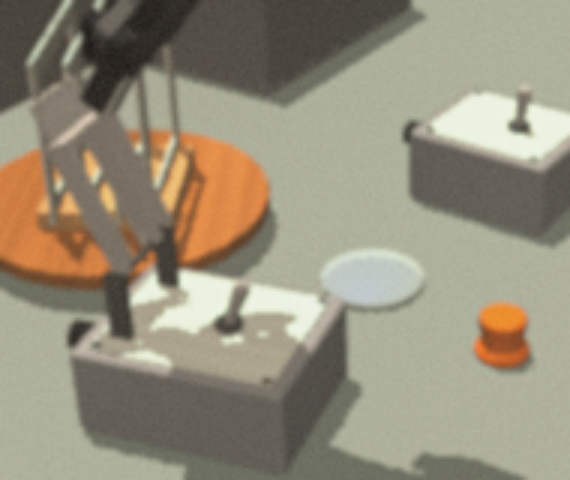

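The guard leans back on its stop (crop ≈(105,185)) and the toggle at (235,310) is exposed. I'll back off and go down in front of the toggle.

Emit:
{"name": "play_rows", "arguments": {
  "translation": [
    [-0.025, 0, -0.01],
    [-0.05, 0, -0.02],
    [-0.095, 0, -0.022],
    [-0.141, 0, -0.025],
    [-0.158, 0, 0.002],
    [-0.175, 0, 0.03],
    [-0.175, 0, 0.03],
    [-0.163, 0, 0.038]
  ],
  "rotation": [
    [0, 0, 0],
    [0, 0, 0],
    [0, 0, 0],
    [0, 0, 0],
    [0, 0, 0],
    [0, 0, 0],
    [0, 0, 0],
    [0, 0, 0]
  ],
  "gripper": [1, 1, 1, 1, 1, 1, 1, 1]
}}

```text
time_s: 8.0
eef_pos: [544.6, 146.4, 80.8]
ee_rot: [-0.03, 0.955, 0.106, 0.275]
force: [-0.1, 0.2, -0.7]
grip_width: 0.001
grip_force: 0.0
```

```bash
python3 -c "
from pl import *
st();f=.56
rows([(tcpU(*u,f),f) for u in [(-45,86),(-30,86),(-20,86),(-10,86),(-5,86)]])"
```

```text
8.0 box [-54.4   0.5  80.8] phi 0.561 F [-0.1  0.2 -0.7] q [0.   0.38 1.99 0.49 0.25 0.91] g 0.0
[-0.0, 0.0, 0.001] [0.0, -0.001, -0.0]
[0.012, 0.0, 0.009] [0.0, -0.001, -0.0]
[0.021, 0.0, 0.014] [0.0, -0.001, -0.0]
[0.029, 0.0, 0.019] [0.0, -0.001, -0.0]
[0.034, 0.0, 0.022] [0.0, -0.001, -0.0]
```

Emit:
{"name": "play_rows", "arguments": {
  "translation": [
    [0.006, 0, 0.004],
    [0.012, 0, 0.009],
    [0.017, 0, 0.012],
    [0.021, 0, 0.014],
    [0.025, 0, 0.016],
    [0.029, 0, 0.019],
    [0.029, 0, 0.019]
  ],
  "rotation": [
    [0, 0, 0],
    [0, 0, 0],
    [0, 0, 0],
    [0, 0, 0],
    [0, 0, 0],
    [0, 0, 0],
    [0, 0, 0]
  ],
  "gripper": [1, 1, 1, 1, 1, 1, 1]
}}

```text
time_s: 8.88
eef_pos: [578.5, 153.9, 79.0]
ee_rot: [-0.03, 0.955, 0.106, 0.275]
force: [-0.6, -0.3, -0.2]
grip_width: 0.002
grip_force: 0.0
```

```bash
python3 -c "
from pl import *
st();f=.56
rows([(tcpU(*u,f),f) for u in [(-10,86),(-7,86),(-5,86),(-2,86)]])"
```

```text
8.88 box [-19.7   0.4  79. ] phi 0.56 F [-0.6 -0.3 -0.2] q [0.02 0.44 1.89 0.4  0.28 1.01] g 0.0
[0.001, 0.0, -0.001] [0.0, -0.0, -0.0]
[0.003, 0.0, 0.001] [0.0, -0.0, -0.0]
[0.005, 0.0, 0.002] [0.0, -0.0, -0.0]
[0.008, 0.0, 0.003] [0.0, -0.0, -0.0]
```

Emit:
{"name": "play_rows", "arguments": {
  "translation": [
    [0.002, 0, 0.0],
    [0.004, 0, 0.001],
    [0.006, 0, 0.002],
    [0.006, 0, 0.002]
  ],
  "rotation": [
    [0, 0, 0],
    [0, 0, 0],
    [0, 0, 0],
    [0, 0, 0]
  ],
  "gripper": [1, 1, 1, 1]
}}

```text
time_s: 9.38
eef_pos: [584.0, 155.3, 80.3]
ee_rot: [-0.031, 0.955, 0.106, 0.274]
force: [-2.3, -1.0, 0.8]
grip_width: 0.003
grip_force: 1.3
```

```bash
python3 -c "
from pl import *
st();f=.56
rows([(tcpU(*u,f),f) for u in [(-2,86),(1,86),(-60,86),(-70,160)]])
C=cap('side');cv2.imwrite('pics/s5.png',cv2.resize(C[0][230:330,210:330],None,fx=5,fy=5)[:,:,::-1])"
```

```text
9.38 box [-14.1   0.5  80.3] phi 0.559 F [-2.3 -1.   0.8] q [0.02 0.45 1.87 0.38 0.29 1.03] g 0.0
[0.002, 0.0, 0.002] [-0.0, 0.001, -0.0]
[0.005, 0.0, 0.003] [-0.0, 0.001, -0.0]
[-0.047, 0.0, -0.029] [-0.0, 0.001, -0.0]
[-0.016, 0.0, -0.097] [-0.0, 0.001, -0.0]
```

View pics/s5.png

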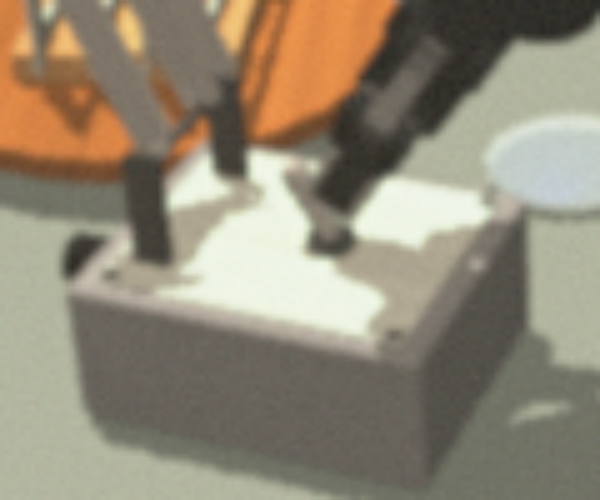

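The toggle (crop (315,210)) now leans to the hinge. One firmer push will show whether it is on its stop.

Emit:
{"name": "play_rows", "arguments": {
  "translation": [
    [0.002, 0, 0.001],
    [0.004, 0, 0.002],
    [0.004, 0, 0.002]
  ],
  "rotation": [
    [0, 0, 0],
    [0, 0, 0],
    [0, 0, 0]
  ],
  "gripper": [1, 1, 1]
}}

```text
time_s: 9.8
eef_pos: [585.2, 155.9, 79.6]
ee_rot: [-0.031, 0.956, 0.106, 0.271]
force: [-32.9, -12.6, 18.4]
grip_width: 0.0
grip_force: 19.7
```

```bash
python3 -c "
from pl import *
st();f=.56
rows([(tcpU(*u,f),f) for u in [(-60,86),(-70,160)]]+[([-80,0,270],f)])"
```

```text
9.8 box [-12.7   0.8  79.6] phi 0.553 F [-32.9 -12.6  18.4] q [0.02 0.45 1.87 0.37 0.3  1.05] g 0.0
[-0.048, 0.001, -0.03] [-0.002, 0.007, 0.0]
[-0.018, 0.001, -0.098] [-0.002, 0.007, 0.0]
[0.043, 0.0, -0.197] [-0.002, 0.007, 0.0]
```

It's hard on the stop. I'll back straight off and rise.

Emit:
{"name": "play_rows", "arguments": {
  "translation": [
    [-0.015, 0, -0.01],
    [-0.048, 0, -0.03],
    [-0.033, 0, -0.065],
    [-0.018, 0, -0.098],
    [0.012, 0, -0.15],
    [0.043, 0, -0.197],
    [0.043, 0, -0.197]
  ],
  "rotation": [
    [0, 0, 0],
    [0, 0, 0],
    [0, 0, 0],
    [0, 0, 0],
    [0, 0, 0],
    [0, 0, 0],
    [0, 0, 0]
  ],
  "gripper": [1, 1, 1, 1, 1, 1, 1]
}}

```text
time_s: 10.68
eef_pos: [523.7, 141.3, 276.0]
ee_rot: [-0.03, 0.954, 0.106, 0.28]
force: [0.6, -0.2, -1.1]
grip_width: -0.002
grip_force: 0.0
```

```bash
python3 -c "
from pl import *
st()
rows([([0,0,280],0.0),([130,0,280],0.0),([130,0,180],0.)])
C=cap('side');cv2.imwrite('pics/s6.png',cv2.resize(C[0][170:330,200:390],None,fx=4,fy=3.7)[:,:,::-1])"
```

```text
10.68 box [-7.59e+01  1.00e-01  2.76e+02] phi 0.57 F [ 0.6 -0.2 -1.1] q [-0.01  0.04  1.82  0.18  0.74  1.24] g -0.0
[0.066, 0.0, 0.038] [0.002, -0.57, 0.0]
[0.176, 0.0, 0.108] [0.002, -0.57, 0.0]
[0.122, -0.0, 0.192] [0.002, -0.57, 0.0]
```

View pics/s6.png

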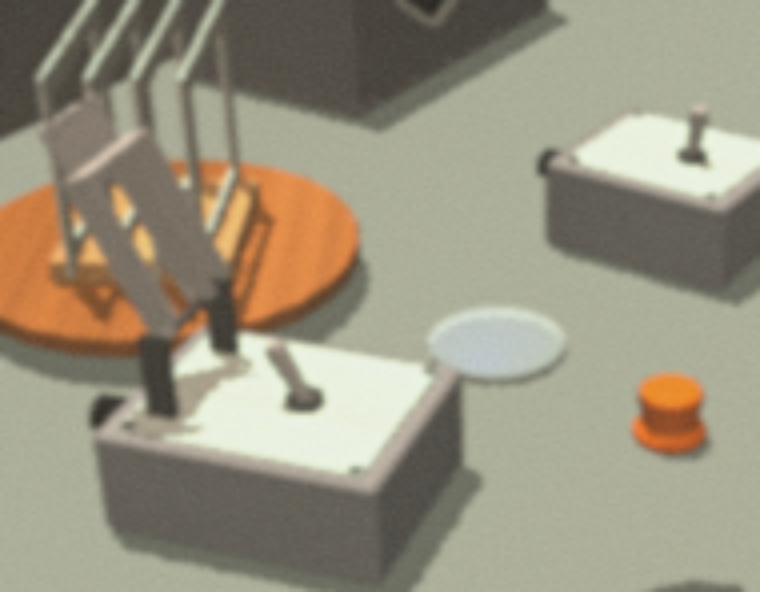

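The toggle is on, leaning to the hinge (crop (285,375)), and the guard is still back. Next I'll straighten the tool, pass over the guard and come down behind it.

Emit:
{"name": "play_rows", "arguments": {
  "translation": [
    [0.02, 0, 0.012],
    [0.045, 0, 0.025],
    [0.066, 0, 0.038],
    [0.1, 0, 0.06],
    [0.14, 0, 0.085],
    [0.176, 0, 0.108],
    [0.176, 0, 0.108],
    [0.176, 0, 0.108]
  ],
  "rotation": [
    [0, -0.12, 0],
    [0, -0.24, 0],
    [0, -0.36, 0],
    [0, -0.48, 0],
    [0, -0.57, 0],
    [0, -0.57, 0],
    [0, -0.57, 0],
    [0, -0.57, 0]
  ],
  "gripper": [1, 1, 1, 1, 1, 1, 1, 1]
}}

```text
time_s: 11.72
eef_pos: [723.9, 186.6, 269.1]
ee_rot: [0.0, 0.994, 0.11, -0.007]
force: [0.1, -0.4, 0.4]
grip_width: -0.002
grip_force: 0.0
```

```bash
python3 -c "
from pl import *
st()
rows([([130,0,182],0.),([100,0,182],0.),([30,0,182],0.)])"
```

```text
11.72 box [129.3   0.3 269.1] phi -0.014 F [ 0.1 -0.4  0.4] q [ 0.1   0.91  0.43 -0.    1.82  1.45] g -0.0
[0.002, 0.0, 0.087] [-0.001, 0.014, 0.0]
[-0.028, 0.0, 0.088] [-0.001, 0.014, 0.0]
[-0.098, 0.0, 0.088] [-0.001, 0.014, 0.0]
```

Emit:
{"name": "play_rows", "arguments": {
  "translation": [
    [-0.004, 0, 0.03],
    [-0.006, 0, 0.06],
    [-0.006, 0, 0.088],
    [-0.006, 0, 0.088]
  ],
  "rotation": [
    [0, 0, 0],
    [0, 0.014, 0],
    [0, 0.014, 0],
    [0, 0.014, 0]
  ],
  "gripper": [1, 1, 1, 1]
}}

```text
time_s: 12.22
eef_pos: [715.2, 184.8, 182.6]
ee_rot: [-0.0, 0.994, 0.11, -0.0]
force: [0.8, -0.6, 0.9]
grip_width: 0.001
grip_force: 0.0
```

```bash
python3 -c "
from pl import *
st()
rows([([105,0,182],0.),([60,0,182],0.),([30,0,182],0.)])"
```

```text
12.22 box [120.5   0.5 182.6] phi -0.001 F [ 0.8 -0.6  0.9] q [0.09 0.86 0.73 0.   1.55 1.44] g 0.0
[-0.015, 0.001, 0.001] [-0.001, 0.001, -0.0]
[-0.06, 0.001, 0.001] [-0.001, 0.001, -0.0]
[-0.09, 0.001, 0.001] [-0.001, 0.001, -0.0]
```

Emit:
{"name": "play_rows", "arguments": {
  "translation": [
    [-0.01, 0, 0],
    [-0.02, 0, 0],
    [-0.03, 0, 0],
    [-0.04, 0, 0],
    [-0.05, 0, 0],
    [-0.06, 0, 0],
    [-0.068, 0, 0],
    [-0.076, 0, 0],
    [-0.083, 0, 0],
    [-0.09, 0, 0]
  ],
  "rotation": [
    [0, 0, 0],
    [0, 0, 0],
    [0, 0, 0],
    [0, 0, 0],
    [0, 0, 0],
    [0, 0, 0],
    [0, 0, 0],
    [0, 0, 0],
    [0, 0, 0],
    [0, 0, 0]
  ],
  "gripper": [1, 1, 1, 1, 1, 1, 1, 1, 1, 1]
}}

```text
time_s: 13.48
eef_pos: [628.5, 165.2, 184.4]
ee_rot: [-0.0, 0.994, 0.11, 0.002]
force: [-0.4, 0.5, -0.3]
grip_width: 0.001
grip_force: 0.0
```

Emit:
{"name": "play_rows", "arguments": {
  "translation": [
    [0, 0, -0.03],
    [0, 0, -0.06],
    [0, 0, -0.08],
    [0, 0, -0.08],
    [0, 0, -0.08],
    [0, 0, -0.08]
  ],
  "rotation": [
    [0, 0, 0],
    [0, 0, 0],
    [0, 0, 0],
    [0, 0, 0],
    [0, 0, 0],
    [0, 0, 0]
  ],
  "gripper": [1, 1, 1, 1, 1, 1]
}}

```text
time_s: 14.22
eef_pos: [628.3, 165.2, 263.1]
ee_rot: [-0.0, 0.994, 0.11, 0.001]
force: [-0.3, -0.4, -0.8]
grip_width: -0.003
grip_force: 0.0
```

```bash
python3 -c "
from pl import *
st()
C=cap('side');cv2.imwrite('pics/s7.png',cv2.resize(C[0][170:330,200:390],None,fx=4,fy=3.7)[:,:,::-1])"
```

```text
14.22 box [ 31.4   0.4 263.1] phi 0.002 F [-0.3 -0.4 -0.8] q [0.08 0.58 1.01 0.   1.54 1.43] g -0.0
```

View pics/s7.png

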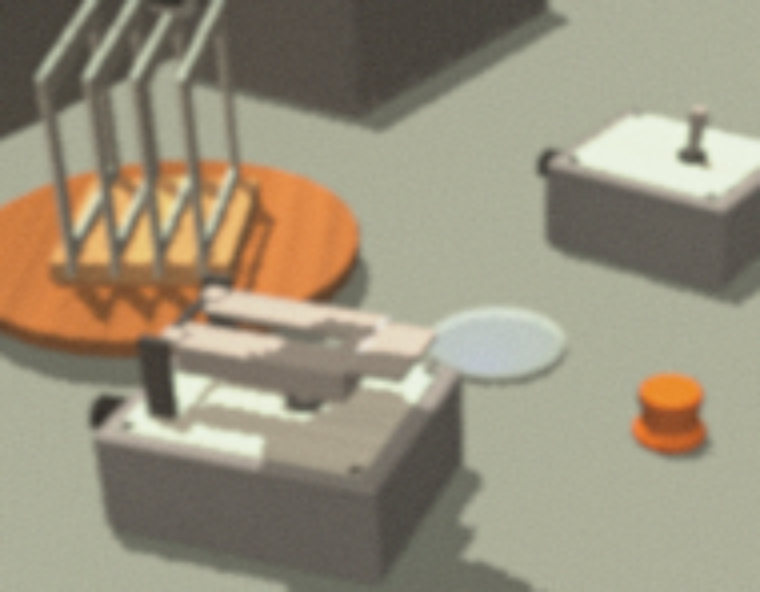

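The guard has dropped fully shut (lip at crop (400,345), where it started). The rest of the scene is unchanged and the gripper is clear, so I'm handing in.

```bash
python3 -c "
from rig import ctrl
print(ctrl.finish_job())"
```

```text
the job is handed in; nothing more can be done
None
```

The job is handed in at about 14 s: guard lifted back, toggle pushed to its stop on the hinge side, guard dropped shut again; nothing else was touched, though the last push on the toggle peaked at about 39 N.

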